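# Put a vial away in the latched vial drawer

## Robot

A 6-joint arm with a two-finger parallel gripper is mounted at the origin on a cart in front of the work surface, level with it; the furniture and walls round the work are solid. World frame = base frame: x ahead of the robot, y to its left, z up, the work surface at z = 0. Lengths are in m, angles in rad, forces in N, time in s.
With the tool pointing down it reaches from about 0.425 to 0.95 m from the base axis. Payload 3.5 kg.
Tool frame: the origin (TCP) lies between the finger pads; the fingertips stand 22 mm ahead of it and the grasp point (between the pads) lies 3 mm ahead of it (ctrl.nose_length is the z of the fingertips in the tool frame, in m); z points along the fingers, y is the line along which they close (so a half turn about z gives the same grasp; the last joint's range is limited). The gripper opens to 85 mm and grips with 20 to 120 N. Pads are 22 mm wide; open, the fingers measure 114 mm over their backs; the gripper's body (76 mm by 85 mm) begins 54 mm behind the grasp point. The pads swing forward as they close: fully open they stand 13 mm farther back than shut.
Start: joints at [-1.421, 0.286, 1.577, -0, 1.279, -0.15], TCP at [0.199, -0.645, 0.232] pointing down, gripper open.
Joint ranges: [-2.77, 2.77], [-0.9, 2.22], [0.21, 2.48], [-1.53, 4.67], [0.24, 2.81], [-2.84, 2.84]. Speed limits (rad/s): [2.79, 2.79, 3.14, 3.14, 3.14, 3.14].

## Interface

Orientations are given as a unit quaternion [x, y, z, w].
In Python, from plant import ctrl gives the robot as it stands. The module is installed in compiled form; this text tells all that it offers.
- The arm moves only by the tool send_rows, never from a script. Its argument "rows" is text: rows parted by semicolons, each of 7 numbers parted by spaces: the turn, a rotation vector about the tool's x, y, z in degrees, then the shift along the tool's x, y, z in mm, then the opening, from -1 (shut) to 1 (fully open). A call has 1 to 8 rows; each row is the pose to reach, as a shift and turn from the pose commanded when the call began, along the tool's axes at that moment; what a row does not reach only later rows make up. A row lasts 1/8 s, in which the tool goes at most 62.5 mm and 10.7 degrees, less where a joint would pass 70% of its speed; a pose out of reach is approached as far as the arm can. A call with a gripper value outside its range is refused whole. The fingers move at their own pace and stop on an object; "grip_force" is the grip in N (left out, the last holds). Time passes only in rows, so rows that repeat a pose let the fingers close. It gives the time, the measured TCP pose, the force, the opening and the grip force at its end, in the units of the state.
- ctrl.get_state(): the state, without advancing time (a new reading comes with each control period).
- ctrl.read_camera(name): name is "scene" or "side" or "wrist"; returns a dict with "color" (384x512x3 uint8, red, green, blue), "fx", "fy", "cx", "cy" (pixels), "extrinsics" (4x4, takes a point from world to camera coordinates). Camera axes: x right, y down, z forward; pixel columns grow to the right and rows downward; lengths in m; the calibration is good to about 2 mm. A picture is of the moment at which its call begins. There is no depth.
- ctrl.sign_off(): hands the job in; it is judged then, once.
Trained networks look in a picture, given as the dict that the camera call returned (one of the last four; its "shot" number tells which), for a name from the list of things; names that differ only in an ending like _2 or _b are one class to them, and where a whole thing is asked for, a point or a joint stands for the part that bears it (a point fixed in the world has none). Each returns a list of dicts, best first, with "p" (0 to 1); they miss things now and then, are a little off and sometimes report something else, mostly with a low value. They report only what shows in the picture. A call takes as long as a camera call. They do not tell look-alikes from the thing itself.
- ctrl.look_for(picture, target): "position" ([x, y, z] in m, in the coordinates of the camera as it stood for that picture, good to about 4 mm: the middle of the surface that is visible of it).
The state is a dict: "time": time; "qpos": joint angles; "dq": joint speeds; "joint_efforts": joint torques, N m; "eef_pos": TCP position; "tcp_rot": TCP orientation; "contact_force": force on the tool from outside, world axes, zero at the start; "wrist_torque": the same for the moment, N m; "opening": opening from 0.0 (shut) to 1.0 (fully open); "finger_force": force on a finger pad.
Only numpy, scipy, OpenCV 4.12 (cv2) and the standard library are available. Lean on these libraries where they do the work, as an engineer would, in place of code of your own. Each camera call takes 0.05 s, during which the arm holds its last target. There are 200 camera calls.

## Task

Put the loose green-capped vial away: slide or lift the brown reagent bottle clear so that the drawer does not bump it, pull the vial drawer out to its stop, and stand the vial upright in the empty middle compartment of its back row. Then push the drawer fully home, swing the red-tabbed hook on the cabinet's side down until it rests over its pin, and let go. Nothing may be tipped over, neither on the bench nor in the drawer.

Things in the scene. Friction and masses are not known exactly. Their poses are not given: they have to be found in the camera images.
- cabinet: Low grey steel bench cabinet, fixed, with one drawer: 155 mm deep (x), 190 wide (y), 86 high. Origin: on the bench under the carcass centre. Its -x axis points out of the front, the way the drawer opens (towards the robot's left); +y to the side with the hook; z up. Carcass front at x = -77.5 mm. The drawer's white front panel in front of it: 12 mm thick, 190 wide, 10 to 84 mm above the bench.
- drawer (a joint): How far the drawer is out, in m: 0 shut, 0.115 at its stop; opens along the cabinet's -x, with 1.5 N friction, light damping; stays put. 2 rows (front, back) of 3 compartments, 48 mm (x) x 52 mm (y), partitions 3 mm thick and 22 high, outer walls 36 high, over a floor 16 mm above the bench. Front row: 3 blue-capped vials. Back row: a red bung (22 mm high) left and right, middle empty.
- handle (a point): Middle of the steel D-handle's bar, moves with the drawer: a round bar 10 mm thick along the cabinet's y, 58 mm above the bench, its axis 40 mm in front of the drawer's front panel (35 mm clear behind the bar), legs 100 mm apart. Open from above: fingers can go down behind the bar.
- rear_cell (a point): Centre of the floor of the empty middle compartment in the drawer's back row, 16 mm above the bench; moves with the drawer; axes as the cabinet's. It lies 87 mm behind the outer face of the front panel: under the cabinet's top when shut, 40 mm in front of the carcass front when the drawer is at its stop.
- hook (a joint): Angle of the swing hook on the cabinet's +y side, in rad: 0 = down, its notch over the pin on the drawer front's edge (only with the drawer shut); grows as it swings up and back: pi/2 = arm upright, 2.3 = leaning back at its limit. Stiff pivot (0.025 N m): stays where it is put. Steel plate arm 4 mm thick, 68 long, 6 mm outside the cabinet's side.
- hook_tab (a point): Centre of the hook's red thumb tab: 12 mm along the arm x 24 mm (cabinet's y) x 4 mm, sticking out sideways near the arm's free end. With the hook down it lies 64 mm in front (-x) of the pivot, 12 mm above it and 12 mm outward (+y), 68 mm above the bench; it swings with the hook about the pivot. Push its rear, then upper, face to close.
- hook_pivot (a point): Pivot of the hook: axis along the cabinet's y, on the cabinet's +y side (101 mm from its middle), 40 mm behind the carcass front, 56 mm above the bench. Axes as the cabinet's.
- vial: The vial to put away: white, with a green screw cap; 35 mm cap diameter (body 31 mm), 54 mm tall, cap from 40 to 54 mm, 28 g. Origin at the centre of its underside.
- bottle: Brown glass reagent bottle with a pale label and a black cap, 45 mm diameter, 87 mm tall (body to 76 mm, then a 25 mm cap), 90 g; stands in front of the drawer, in its way. Origin at the centre of its underside.
- flask: Conical glass flask, 63 mm diameter, 101 mm tall, loose bystander. Origin under its centre.
- beaker: Small glass beaker, 45 mm diameter, 58 mm tall, loose bystander. Origin under its centre.
- white_bottle: White reagent bottle with a red cap, 45 mm diameter, 103 mm tall, loose bystander. Origin under its centre.
- vacuum_pump: Beige vacuum pump, fixed, tall obstacle: 270 mm high, 214 mm wide (y); its front face stands 135 mm from its origin towards the robot (-x), a knob sticks out 15 mm more. Origin on the bench under its middle.
- kit_box_0: Open black kit box with vials, fixed: 246 mm (its x) x 337 mm (its y), walls 62 mm high, caps a little higher, its lid stands up at the far side. Origin on the bench under its middle.
- lead_pump: Black cable lying in a coil behind the work and hanging from the ceiling, stiff, obstacle: it rises from the coil at 40 to 65 mm nearer the robot (-x) than its origin, from 80 mm right of it at 95 mm height to 50 mm left of it at 450 mm height, and on up and to the left. Origin on the bench.
- vial_a: Blue-capped vial (as the green one) in the drawer's front row, cabinet's -y side. Origin under its centre.
- vial_b: Blue-capped vial in the middle of the drawer's front row. Origin under its centre.
- vial_c: Blue-capped vial in the drawer's front row, cabinet's +y side. Origin under its centre.
Not all that is in view belongs to the job. What is shaped like the vial but orange or yellow is not meant.

How it is judged:
By the outcome, as a careful person would: the job done as asked, in the order asked, and still so for the second after the job is handed in, with the robot touching nothing.
It also fails if it takes over 72 s, if anything falls off the work surface, if the arm or the gripper's body presses on something with over 40 N, if the wrist force passes 120 N, or if a joint passes its speed limit or range.

## Working session

There is one attempt and no reset: what is moved stays moved. The work goes in short steps, Python scripts to look and compute and a tool call to move; the robot and the scene stay as the last step left them, time stands still between calls to the robot, and variables do not carry over. Pictures are saved under pics/ and viewed, at most 10 in all, crops included, and the job is handed in when it is done.

Besides the shell and the picture viewer there is one more tool, called after "Call:" as name(argument=value, ...) on one line, values as JSON. send_rows: Moves the arm, as the interface text tells. Its arguments: {"type":"object","properties":{"rows":{"type":"string"},"grip_force":{"type":"number"}},"required":["rows"]}

```bash
mkdir -p pics; cat > h.py <<'E'
import numpy as np, cv2
from plant import ctrl
from scipy.spatial.transform import Rotation as R
def shot(n,save=None):
    p=ctrl.read_camera(n)
    if save: cv2.imwrite('pics/'+save,p['color'][:,:,::-1])
    return p
def world(p,c):
    E=np.array(p['extrinsics']); return E[:3,:3].T@(np.array(c)-E[:3,3])
def px(p,w):
    E=np.array(p['extrinsics']); c=E[:3,:3]@np.array(w)+E[:3,3]; return np.array([p['fx']*c[0]/c[2]+p['cx'],p['fy']*c[1]/c[2]+p['cy']])
def find(p,names,k=2):
    for n in names:
        for d in ctrl.look_for(p,n)[:k]:
            w=world(p,d['position']); print(n,round(d['p'],2),np.round(w,3),px(p,w).astype(int))
def ray(p,u,v):
    E=np.array(p['extrinsics']); d=E[:3,:3].T@np.array([(u-p['cx'])/p['fx'],(v-p['cy'])/p['fy'],1]); return -E[:3,:3].T@E[:3,3],d/np.linalg.norm(d)
def tri(rs):
    A=np.zeros((3,3));b=np.zeros(3)
    for o,d in rs:
        M=np.eye(3)-np.outer(d,d);A+=M;b+=M@o
    return np.linalg.solve(A,b)
def st():
    s=ctrl.get_state(); print('t',round(s['time'],2),'p',np.round(s['eef_pos'],4),'F',np.round(s['contact_force'],1),'op',round(s['opening'],3),'ff',s['finger_force']); print('q',np.round(s['qpos'],3),'rot\n',np.round(R.from_quat(s['tcp_rot']).as_matrix(),3)); return s
E
python3 - <<'E'
from h import *
st()
N=['cabinet','drawer','handle','hook','hook_tab','hook_pivot','vial','bottle','flask','beaker','white_bottle','vacuum_pump','kit_box_0','lead_pump']
ims=[]
for c in ['scene','side']:
    p=shot(c,c+'0.png');print(c); find(p,N,3 if 0 else 2)
    find(p,['vial'],8)
    ims.append(p['color'])
E
```

```text
t 0.0 p [ 0.1993 -0.6442  0.2304] F [-0.4  0.6 -0. ] op 1.002 ff 0.0
q [-1.421  0.287  1.578  0.     1.279 -0.15 ] rot
 [[ 0.955  0.295 -0.   ]
 [ 0.295 -0.955  0.002]
 [ 0.    -0.002 -1.   ]]
scene
cabinet 0.83 [ 0.489 -0.184  0.084] [328 170]
drawer 0.77 [ 0.479 -0.17   0.06 ] [327 181]
handle 0.83 [ 0.481 -0.173  0.059] [327 181]
hook 0.63 [ 0.591 -0.253  0.111] [316 142]
hook_tab 0.46 [ 0.589 -0.247  0.113] [315 143]
hook_pivot 0.95 [ 0.49  -0.185  0.086] [328 169]
vial 0.8 [0.445 0.311 0.038] [192 273]
vial 0.7 [0.542 0.074 0.04 ] [244 212]
bottle 0.67 [ 0.512 -0.061  0.049] [290 194]
bottle 0.44 [ 0.478 -0.173  0.062] [328 180]
flask 0.94 [0.454 0.218 0.04 ] [223 251]
beaker 0.6 [0.446 0.369 0.039] [168 285]
white_bottle 0.9 [ 0.637 -0.033  0.058] [249 178]
vacuum_pump 0.68 [ 0.489 -0.185  0.083] [328 170]
vial 0.8 [0.445 0.311 0.038] [192 273]
vial 0.7 [0.542 0.074 0.04 ] [244 212]
vial 0.67 [0.481 0.113 0.042] [250 227]
vial 0.64 [0.522 0.399 0.036] [135 275]
side
cabinet 0.71 [ 0.471 -0.204  0.084] [307 153]
drawer 0.93 [ 0.482 -0.17   0.06 ] [301 163]
drawer 0.51 [ 0.586 -0.252  0.117] [279 133]
handle 0.8 [ 0.482 -0.173  0.06 ] [302 163]
handle 0.33 [ 0.622 -0.036  0.052] [253 180]
hook_tab 0.56 [ 0.581 -0.252  0.113] [281 134]
hook_pivot 0.97 [ 0.48  -0.205  0.084] [304 152]
hook_pivot 0.71 [ 0.48  -0.168  0.058] [302 164]
vial 0.75 [0.52  0.402 0.044] [241 285]
vial 0.67 [0.545 0.074 0.038] [266 207]
bottle 0.61 [ 0.515 -0.061  0.049] [285 182]
flask 0.86 [0.46  0.222 0.04 ] [280 244]
flask 0.15 [ 0.585 -0.248  0.117] [280 134]
beaker 0.63 [0.453 0.376 0.041] [268 284]
white_bottle 0.54 [ 0.625 -0.036  0.047] [252 180]
white_bottle 0.23 [0.447 0.313 0.05 ] [276 266]
lead_pump 0.21 [ 0.481 -0.205  0.082] [304 153]
vial 0.75 [0.52  0.402 0.044] [241 285]
vial 0.67 [0.545 0.074 0.038] [266 207]
vial 0.62 [0.484 0.115 0.05 ] [281 217]
vial 0.59 [0.444 0.312 0.046] [277 267]
```

View pics/scene0.png

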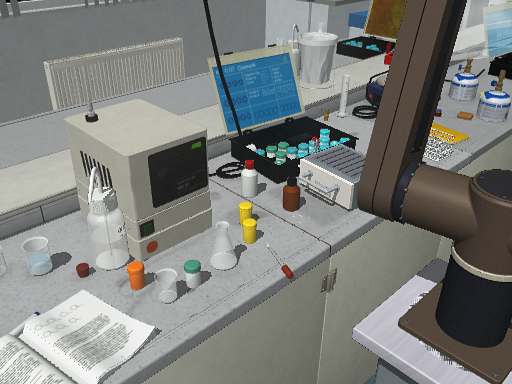

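View pics/side0.png

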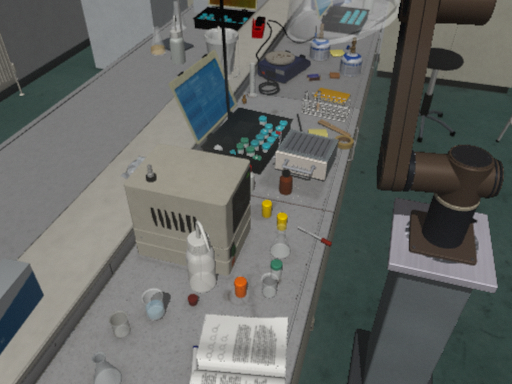

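Call:
send_rows(rows="0 0 8 190 -200 -130 1;0 0 17 386 -404 -150 1;0 0 17 386 -404 -150 1;0 0 17 386 -404 -150 1;0 0 17 386 -404 -150 1;0 0 17 386 -404 -150 1;0 0 17 386 -404 -150 1;0 0 17 386 -404 -150 1")

```text
time: 2.6
eef_pos: [0.4147, -0.2122, 0.3637]
tcp_rot: [1.0, 0.001, 0.001, 0.0]
contact_force: [0.9, 0.0, -0.5]
opening: 1.001
finger_force: 0.0
```

```bash
python3 - <<'E'
from h import *
st()
p=shot('wrist','w1.png'); E=np.array(p['extrinsics']); print('cam',-E[:3,:3].T@E[:3,3],'fwd',E[2,:3],p['fx'])
find(p,['handle','drawer','hook','hook_tab','hook_pivot','bottle','white_bottle','cabinet','vial'])
p=shot('scene')
c=p['color'][240:312,140:260]; cv2.imwrite('pics/crop1.png',cv2.resize(c,None,fx=5,fy=5,interpolation=cv2.INTER_CUBIC)[:,:,::-1])
E
```

```text
t 2.6 p [ 0.4147 -0.2122  0.3637] F [ 0.9  0.  -0.5] op 1.001 ff 0.0
q [-0.691 -0.264  1.896  0.     1.509  0.877] rot
 [[ 1.     0.003  0.001]
 [ 0.003 -1.    -0.001]
 [ 0.001  0.001 -1.   ]]
cam [ 0.48092429 -0.21184541  0.50610792] fwd [-2.63590710e-01 -7.40236753e-04 -9.64634330e-01] 312.2084328238588
handle 0.88 [ 0.505 -0.177  0.082] [229  83]
drawer 0.62 [ 0.501 -0.176  0.08 ] [228  86]
drawer 0.37 [ 0.589 -0.246  0.105] [286   5]
hook 0.69 [ 0.585 -0.246  0.102] [286  10]
hook_tab 0.7 [ 0.495 -0.254  0.088] [288  91]
hook_tab 0.65 [ 0.586 -0.246  0.107] [286   8]
hook_pivot 0.74 [ 0.496 -0.251  0.087] [286  90]
bottle 0.67 [ 0.513 -0.084  0.065] [160  77]
white_bottle 0.62 [ 0.588 -0.246  0.108] [286   5]
cabinet 0.74 [ 0.492 -0.25   0.087] [285  93]
vial 0.95 [0.485 0.097 0.051] [36 99]
vial 0.86 [0.546 0.057 0.053] [56 51]
```

View pics/w1.png

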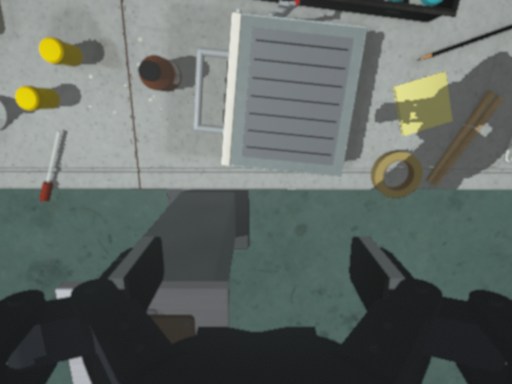

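View pics/crop1.png

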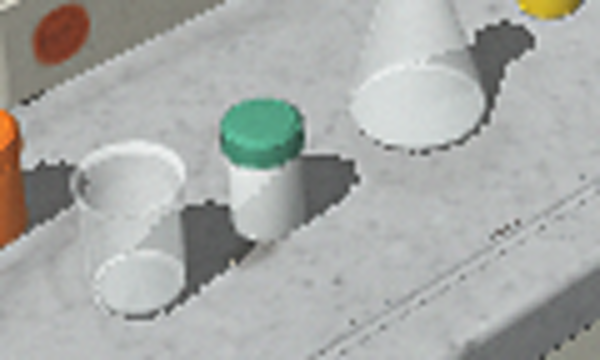

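Call:
send_rows(rows="0 0 0 130 -20 30 1;0 0 0 130 -20 30 1;0 0 0 130 -20 30 1;0 0 0 130 -20 30 1")

```text
time: 3.65
eef_pos: [0.5441, -0.1941, 0.332]
tcp_rot: [1.0, 0.002, -0.001, -0.0]
contact_force: [-0.3, 0.5, -0.4]
opening: 1.0
finger_force: 0.0
```

```bash
python3 - <<'E'
from h import *
st()
p=shot('wrist','w2.png')
cv2.imwrite('pics/w2b.png',cv2.resize(p['color'],(800,600),interpolation=cv2.INTER_CUBIC)[:,:,::-1])
E=np.array(p['extrinsics']); print('cam',-E[:3,:3].T@E[:3,3]); np.savez('w2.npz',**{k:p[k] for k in ('fx','fy','cx','cy','extrinsics')})
find(p,['handle','drawer','hook_tab','hook','bottle','white_bottle','kit_box_0','lead_pump','vacuum_pump'])
E
```

```text
t 3.65 p [ 0.5441 -0.1941  0.332 ] F [-0.3  0.5 -0.4] op 1.0 ff 0.0
q [-0.518  0.013  1.702 -0.     1.429  1.05 ] rot
 [[ 1.     0.003 -0.002]
 [ 0.003 -1.     0.001]
 [-0.002 -0.001 -1.   ]]
cam [ 0.61071378 -0.19387951  0.47420793]
handle 0.76 [ 0.505 -0.174  0.081] [241 185]
drawer 0.8 [ 0.501 -0.177  0.081] [243 188]
hook_tab 0.73 [ 0.593 -0.252  0.119] [309 118]
hook_tab 0.59 [ 0.506 -0.172  0.085] [239 186]
hook 0.62 [ 0.59  -0.25   0.114] [306 120]
bottle 0.64 [ 0.522 -0.082  0.064] [173 170]
bottle 0.53 [ 0.504 -0.176  0.083] [242 187]
white_bottle 0.86 [ 0.645 -0.052  0.073] [139  71]
lead_pump 0.53 [ 0.588 -0.247  0.116] [303 122]
lead_pump 0.23 [ 0.505 -0.177  0.081] [243 185]
```

View pics/w2b.png

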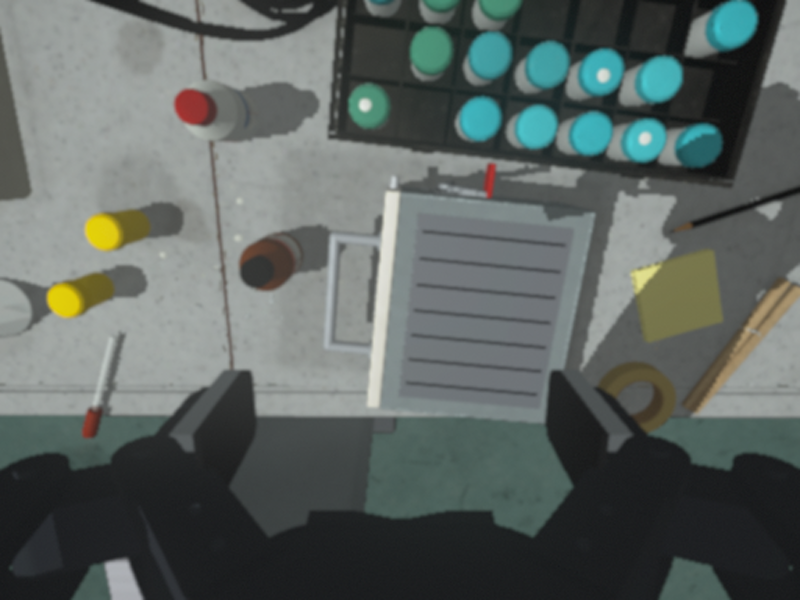

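```bash
cat > w2.py <<'E'
from h import *
W2=np.load('w2.npz')
def at(u,v,z,p=W2,s=1.5625):
    o,d=ray(p,u/s,v/s); return o+d*(z-o[2])/d[2]
E
python3 - <<'E'
from w2 import *
for n,u,v,z in [('panF',386,193,.084),('panN',369,406,.084),('panel inner F',398,193,.084),('panin N',380,406,.084),('hF',333,235,.063),('hN',328,348,.063),('carFR',595,212,.086),('carNR',545,420,.086),('tab0',490,165,.115),('tab1',491,195,.115),('pin',394,182,.07),('kitL',331,137,.062),('kitR',732,185,.062),('bcap',257,271,.087),('edge',240,415,0),('wcap',195,107,.103),('y1',104,231,.054),('y2',68,299,.054),('scrR',115,335,.01),('scrH',90,436,.02)]:
    print(n,np.round(at(u,v,z),4))
F=at(386,193,.084);N=at(369,406,.084);d=F-N;print(np.linalg.norm(d),np.degrees(np.arctan2(d[1],d[0])))
F=at(333,235,.063);N=at(328,348,.063);d=F-N;print(np.linalg.norm(d),np.degrees(np.arctan2(d[1],d[0])))
F=at(595,212,.086);N=at(545,420,.086);d=F-N;print(np.linalg.norm(d),np.degrees(np.arctan2(d[1],d[0])))
E
```

```text
panF [ 0.5848 -0.1823  0.084 ]
panN [ 0.3995 -0.1664  0.084 ]
panel inner F [ 0.5849 -0.1917  0.084 ]
panin N [ 0.3995 -0.1762  0.084 ]
hF [ 0.5484 -0.1366  0.063 ]
hN [ 0.4459 -0.1287  0.063 ]
carFR [ 0.5709 -0.3471  0.086 ]
carNR [ 0.3874 -0.3228  0.086 ]
tab0 [ 0.6067 -0.2573  0.115 ]
tab1 [ 0.5857 -0.2591  0.115 ]
pin [ 0.5927 -0.1883  0.07  ]
kitL [ 0.6275 -0.1375  0.062 ]
kitR [ 0.5909 -0.4671  0.062 ]
bcap [ 0.5224 -0.0771  0.087 ]
edge [ 0.3426 -0.0205  0.    ]
wcap [ 0.6459 -0.0466  0.103 ]
y1 [0.5497 0.0624 0.054 ]
y2 [0.4885 0.1044 0.054 ]
scrR [0.4379 0.0948 0.01  ]
scrH [0.3286 0.1321 0.02  ]
0.18604181785140944 -4.888419417930305
0.10273993653368031 -4.417474559176949
0.18501257293123782 -7.536998585419337
```

Call:
send_rows(rows="0 0 -10 -10 -50 30 1;0 0 -20 -22 -100 80 1;0 0 -31 -22 -117 130 1;0 0 -42 -22 -117 162 1;0 0 -53 -22 -117 162 1;0 0 -64 -22 -117 162 1;0 0 -75 -22 -117 162 1;0 0 -85 -22 -117 162 1")

```text
time: 5.15
eef_pos: [0.5219, -0.0768, 0.171]
tcp_rot: [0.737, 0.676, 0.0, 0.0]
contact_force: [0.0, 0.3, 0.0]
opening: 1.001
finger_force: 0.0
```

```bash
python3 - <<'E'
from h import *
s=st()
print(ctrl.nose_length)
p=shot('wrist','w3.png'); find(p,['bottle'])
E
```

```text
t 5.15 p [ 0.5219 -0.0768  0.171 ] F [0.  0.3 0. ] op 1.001 ff 0.0
q [-0.339  0.02   1.992  0.     1.129 -0.251] rot
 [[ 0.087  0.996  0.   ]
 [ 0.996 -0.087 -0.   ]
 [-0.     0.    -1.   ]]
0.022
bottle 0.71 [ 0.518 -0.065  0.066] [250 174]
```

View pics/w3.png

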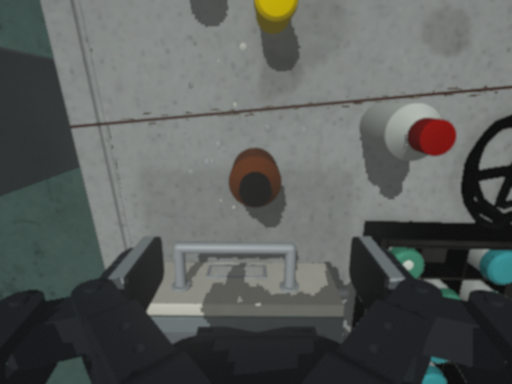

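```bash
python3 - <<'E'
from w2 import *
p=shot('wrist')
print('bcap z.087',np.round(at(257,188,.087,p,1),4), tri([ray(p,257,188),ray(W2,257/1.5625,271/1.5625)]))
print('hand',np.round(at(178,248,.06,p,1),4),np.round(at(294,248,.06,p,1),4))
print('tri',tri([ray(p,178,248),ray(W2,328/1.5625,348/1.5625)]),tri([ray(p,294,248),ray(W2,333/1.5625,235/1.5625)]))
print('panel outer edge',np.round(at(160,297,.084,p,1),4),np.round(at(330,264,.084,p,1),4))
E
```

```text
bcap z.087 [ 0.5224 -0.0717  0.087 ] [ 0.52136227 -0.0743499   0.0786554 ]
hand [ 0.4469 -0.1276  0.06  ] [ 0.5494 -0.1372  0.06  ]
tri [ 0.44566315 -0.12807972  0.05955063] [ 0.54876299 -0.13632735  0.06223108]
panel outer edge [ 0.4322 -0.1597  0.084 ] [ 0.5757 -0.1422  0.084 ]
```

Call:
send_rows(rows="0 0 0 2 0 40 1;0 0 0 2 0 80 1;0 0 0 2 0 113 1;0 0 0 2 0 113 1;0 0 0 2 0 113 -0.2;0 0 0 2 0 113 -0.4;0 0 0 2 0 113 -0.4;0 0 0 2 0 113 -0.4", grip_force=30)

```text
time: 6.3
eef_pos: [0.5223, -0.0749, 0.0607]
tcp_rot: [0.739, 0.673, -0.0, -0.0]
contact_force: [-5.9, 0.8, 11.5]
opening: 0.408
finger_force: 26.6
```

Call:
send_rows(rows="0 0 0 0 0 -20 -0.4;0 0 0 0 0 -50 -0.4;0 0 0 40 -30 -50 -0.4;0 0 0 80 -60 -50 -0.4;0 0 0 108 -82 -50 -0.4;0 0 0 108 -82 -30 -0.4;0 0 0 108 -82 -12 -0.4;0 0 0 108 -82 -12 -0.4")

```text
time: 7.3
eef_pos: [0.4497, 0.0406, 0.0694]
tcp_rot: [0.739, 0.673, -0.001, -0.001]
contact_force: [0.3, 0.3, 0.0]
opening: 0.302
finger_force: 0.0
```

```bash
python3 - <<'E'
from h import *
s=st()
p=shot('scene'); find(p,['bottle']); p=p['color'][130:300,160:400]
cv2.imwrite('pics/s2.png',cv2.resize(p,None,fx=3,fy=3)[:,:,::-1])
E
```

```text
t 7.3 p [0.4497 0.0406 0.0694] F [0.3 0.3 0. ] op 0.302 ff 0.0
q [-1.350e-01 -2.000e-03  2.228e+00  0.000e+00  9.180e-01 -4.200e-02] rot
 [[ 0.093  0.996 -0.002]
 [ 0.996 -0.093  0.   ]
 [ 0.    -0.002 -1.   ]]
```

View pics/s2.png

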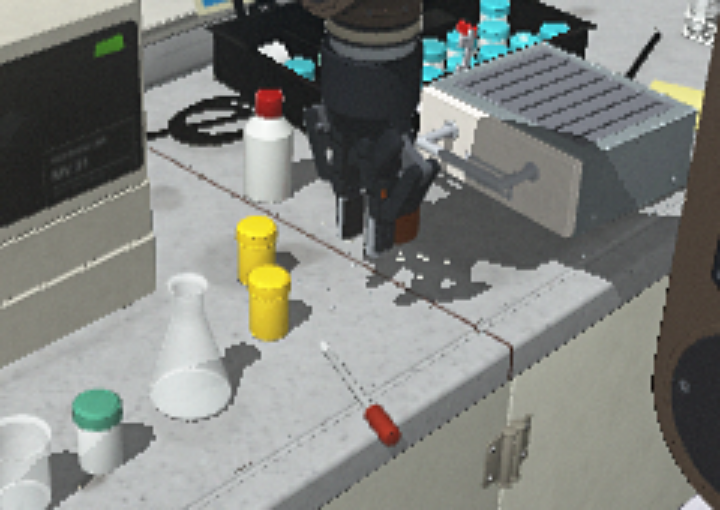

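Call:
send_rows(rows="0 0 0 0 0 -60 1;0 0 0 0 0 -100 1;0 0 0 -50 40 -100 1;0 0 0 -108 82 -100 1;0 0 0 -108 82 -100 1;0 0 0 -108 82 -100 1")

```text
time: 8.15
eef_pos: [0.5222, -0.0752, 0.1704]
tcp_rot: [0.74, 0.673, 0.0, 0.0]
contact_force: [-0.4, -0.2, 0.3]
opening: 1.001
finger_force: 0.0
```

```bash
python3 - <<'E'
from w2 import *
s=st()
p=shot('wrist','w4.png'); find(p,['bottle'])
c=p['color'][130:250,180:340]; cv2.imwrite('pics/w4c.png',cv2.resize(c,None,fx=3,fy=3)[:,:,::-1])
hsv=c.astype(int).sum(2); m=(hsv<130).astype(np.uint8)
n,l,stt,ce=cv2.connectedComponentsWithStats(m)
for i in range(1,n):
    if stt[i,4]>100: u,v=ce[i]+[180,130]; print(stt[i],u,v,at(u,v,.087,p,1))
E
```

```text
t 8.15 p [ 0.5222 -0.0752  0.1704] F [-0.4 -0.2  0.3] op 1.001 ff 0.0
q [-0.336  0.021  1.993  0.     1.128 -0.241] rot
 [[ 0.095  0.995  0.   ]
 [ 0.995 -0.095  0.   ]
 [ 0.     0.    -1.   ]]
bottle 0.94 [ 0.519 -0.067  0.069] [251 178]
[ 59  47  32  33 833] 254.29651860744298 193.10204081632654 [ 0.52034894 -0.07371559  0.087     ]
```

View pics/w4c.png

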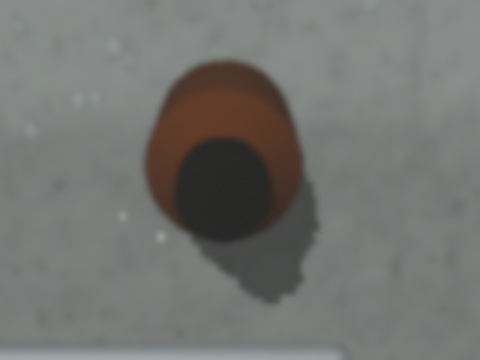

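Call:
send_rows(rows="0 0 0 1 -2 60 1;0 0 0 1 -2 110 1;0 0 0 1 -2 125 1;0 0 0 1 -2 125 1;0 0 0 1 -2 125 -0.2;0 0 0 1 -2 125 -0.4;0 0 0 1 -2 125 -0.4;0 0 0 1 -2 125 -0.4", grip_force=40)

```text
time: 9.25
eef_pos: [0.5216, -0.0739, 0.047]
tcp_rot: [0.739, 0.673, 0.001, 0.001]
contact_force: [-1.8, 0.8, 6.6]
opening: 0.497
finger_force: 40.2
```

Call:
send_rows(rows="0 0 0 0 0 -10 -0.4;0 0 0 0 0 -30 -0.4;0 0 0 0 0 -30 -0.4")

```text
time: 9.62
eef_pos: [0.5216, -0.0741, 0.0768]
tcp_rot: [0.739, 0.673, 0.001, 0.002]
contact_force: [-0.1, 0.7, -1.5]
opening: 0.498
finger_force: 40.9
```

Call:
send_rows(rows="0 0 0 36 -28 0 -0.4;0 0 0 72 -55 0 -0.4;0 0 0 107 -82 0 -0.4;0 0 0 107 -82 18 -0.4;0 0 0 107 -82 29 -0.4;0 0 0 107 -82 29 -0.4;0 0 0 107 -82 29 0.3;0 0 0 107 -82 29 0.9")

```text
time: 10.62
eef_pos: [0.4486, 0.0403, 0.0455]
tcp_rot: [0.74, 0.673, -0.0, -0.0]
contact_force: [-0.0, -0.2, -0.2]
opening: 0.843
finger_force: 0.0
```

Call:
send_rows(rows="0 0 0 0 0 0 1;0 0 0 0 0 0 1;0 0 0 0 0 -60 1;0 0 0 0 0 -115 1;0 0 0 -20 0 -125 1;0 0 0 -20 0 -125 1")

```text
time: 11.38
eef_pos: [0.4474, 0.02, 0.1722]
tcp_rot: [0.74, 0.673, 0.001, 0.001]
contact_force: [0.1, -0.1, -0.9]
opening: 0.997
finger_force: 0.0
```

```bash
python3 - <<'E'
from w2 import *
s=st()
p=shot('wrist','w5.png'); find(p,['bottle','handle'])
p=shot('scene','s5.png'); find(p,['bottle'])
E
```

```text
t 11.38 p [0.4474 0.02   0.1722] F [ 0.1 -0.1 -0.9] op 0.997 ff 0.0
q [-0.183 -0.175  2.172  0.     1.141 -0.087] rot
 [[ 0.095  0.995  0.003]
 [ 0.995 -0.095 -0.001]
 [-0.     0.003 -1.   ]]
bottle 0.81 [0.446 0.046 0.068] [251 156]
handle 0.74 [ 0.508 -0.13   0.058] [333 327]
bottle 0.67 [0.436 0.049 0.05 ] [283 222]
```

View pics/s5.png

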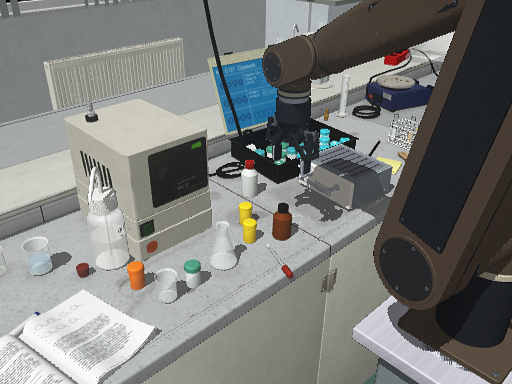

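Call:
send_rows(rows="0 0 0 -60 25 0 -1;0 0 0 -120 50 0 -1;0 0 0 -168 64 0 -1;0 0 0 -168 64 0 -1;0 0 0 -168 64 0 -1;0 0 0 -168 64 50 -1")

```text
time: 12.38
eef_pos: [0.4978, -0.1526, 0.1243]
tcp_rot: [0.739, 0.674, 0.002, 0.005]
contact_force: [-0.1, 0.2, 0.3]
opening: 0.003
finger_force: 0.0
```

```bash
python3 - <<'E'
from w2 import *
s=st()
p=shot('wrist','w6.png'); find(p,['handle'])
c=p['color'][200:,120:400]; cv2.imwrite('pics/w6c.png',cv2.resize(c,None,fx=2.8,fy=2.8)[:,:,::-1])
E
```

```text
t 12.38 p [ 0.4978 -0.1526  0.1243] F [-0.1  0.2  0.3] op 0.003 ff 0.0
q [-0.493  0.059  2.046  0.     1.026 -0.401] rot
 [[ 0.092  0.996  0.009]
 [ 0.996 -0.092 -0.004]
 [-0.004  0.009 -1.   ]]
handle 0.91 [ 0.494 -0.171  0.062] [253 228]
```

Call:
send_rows(rows="0 0 0 0 0 25 -1;0 0 0 0 0 40 -1;0 0 0 0 0 40 -1")

```text
time: 12.85
eef_pos: [0.494, -0.1515, 0.0803]
tcp_rot: [0.739, 0.674, -0.0, -0.001]
contact_force: [0.1, 0.3, 0.2]
opening: 0.0
finger_force: 0.0
```

Call:
send_rows(rows="0 0 0 0 0 22 -1;0 0 0 0 0 22 -1;0 0 0 15 0 22 -1;0 0 0 40 0 22 -1;0 0 0 70 0 22 -1;0 0 0 95 0 22 -1;0 0 0 110 0 22 -1;0 0 0 110 0 22 -1")

```text
time: 13.85
eef_pos: [0.5052, -0.0419, 0.0595]
tcp_rot: [0.739, 0.674, 0.0, 0.0]
contact_force: [0.1, -0.5, -0.4]
opening: -0.003
finger_force: 0.0
```

Call:
send_rows(rows="0 0 0 5 0 0 -1;0 0 0 9 0 0 -1;0 0 0 12 0 0 -1;0 0 0 12 0 0 -1")

```text
time: 14.35
eef_pos: [0.506, -0.0328, 0.059]
tcp_rot: [0.739, 0.674, -0.001, 0.001]
contact_force: [-1.7, -6.1, 1.7]
opening: -0.005
finger_force: 2.9
```

Call:
send_rows(rows="0 0 0 -6 0 0 -1;0 0 0 -6 0 0 -1;0 0 0 -6 0 -60 0;0 0 0 -6 0 -120 0;0 0 0 -60 0 -180 1;0 0 0 -80 0 -210 1;0 0 0 -80 0 -210 1;0 0 0 -80 0 -210 1")

```text
time: 15.35
eef_pos: [0.4981, -0.1102, 0.2678]
tcp_rot: [0.74, 0.673, 0.0, -0.001]
contact_force: [0.8, -0.3, 0.2]
opening: 0.999
finger_force: 0.0
```

```bash
python3 - <<'E'
from w2 import *
s=st()
p=shot('wrist','w7.png'); find(p,['vial'],8); find(p,['vial_b','handle','drawer'],5)
np.savez('w7.npz',**{k:p[k] for k in ('fx','fy','cx','cy','extrinsics')})
cv2.imwrite('pics/w7b.png',cv2.resize(p['color'],(800,600),interpolation=cv2.INTER_CUBIC)[:,:,::-1])
h=cv2.cvtColor(p['color'],cv2.COLOR_RGB2HSV)
for lo,hi,z,nm in [((80,90,60),(125,255,255),.07,'blue'),((0,120,60),(8,255,255),.038,'red')]:
    n,l,stt,ce=cv2.connectedComponentsWithStats(cv2.inRange(h,lo,hi))
    for i in range(1,n):
        if stt[i,4]>60: print(nm,stt[i],ce[i],at(*ce[i],z,p,1))
for w in [(0.5072,-0.0174,.058),(0.4965,-0.144,.016)]: print(px(p,w))
E
```

```text
t 15.35 p [ 0.4981 -0.1102  0.2678] F [ 0.8 -0.3  0.2] op 0.999 ff 0.0
q [-4.170e-01 -1.090e-01  1.935e+00  1.000e-03  1.318e+00 -3.230e-01] rot
 [[ 0.094  0.996 -0.001]
 [ 0.996 -0.094  0.001]
 [ 0.001 -0.001 -1.   ]]
vial 0.85 [ 0.455 -0.083  0.072] [214 145]
vial 0.74 [ 0.502 -0.097  0.069] [259 153]
vial 0.67 [ 0.55  -0.096  0.07 ] [303 148]
vial 0.62 [0.548 0.053 0.045] [289   3]
vial_b 0.85 [ 0.455 -0.083  0.072] [214 145]
vial_b 0.74 [ 0.502 -0.097  0.069] [259 153]
vial_b 0.67 [ 0.55  -0.096  0.07 ] [303 148]
vial_b 0.62 [0.548 0.053 0.045] [289   3]
handle 0.74 [ 0.5   -0.117  0.031] [258 164]
drawer 0.91 [ 0.5   -0.12   0.031] [258 166]
drawer 0.65 [ 0.549 -0.098  0.07 ] [301 149]
blue [196 133  31  29 705] [210.88652482 146.57021277] [ 0.45022846 -0.08476131  0.07      ]
blue [291 134  31  29 632] [306.23417722 147.59493671] [ 0.55366836 -0.09558573  0.07      ]
blue [245 137  30  30 676] [259.8091716  151.16420118] [ 0.50288062 -0.09475129  0.07      ]
blue [449 182  34  31 780] [465.51410256 197.71153846] [ 0.73139723 -0.16967154  0.07      ]
blue [402 252  31  28 600] [417.73666667 265.39333333] [ 0.68085415 -0.25105653  0.07      ]
blue [421 369  21  15 238] [430.85714286 377.26470588] [ 0.70569136 -0.42254944  0.07      ]
red [389  75  31  26 636] [404.37106918  87.67610063] [ 0.67286168 -0.04277194  0.038     ]
red [201 176  18  18 252] [210.13095238 184.53571429] [ 0.43811936 -0.13499662  0.038     ]
red [295 181  18  19 255] [303.34117647 190.23921569] [ 0.5520888 -0.1530133  0.038    ]
[257.16725951  77.17690973]
[257.8821359  182.87565572]
```

View pics/w7b.png

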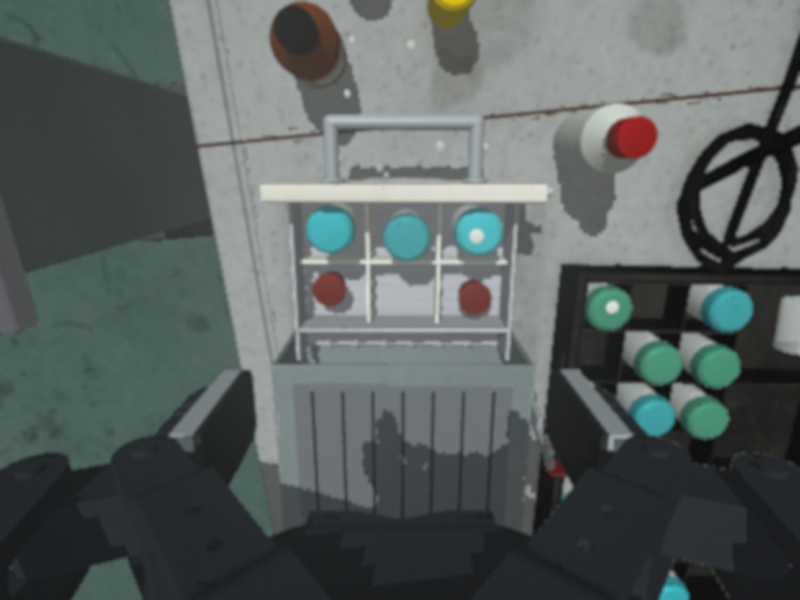

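```bash
python3 - <<'E'
from w2 import *
p=np.load('w7.npz')
for u,v,z in [(368,290,.038),(438,290,.038),(403,262,.038),(403,329,.052),(330,187,.084),(261,194,.084),(547,194,.084),(331,122,.06),(481,122,.06)]: print(u,v,np.round(at(u,v,z,p),4))
E
```

```text
368 290 [ 0.4691 -0.1393  0.038 ]
438 290 [ 0.5241 -0.1444  0.038 ]
403 262 [ 0.4987 -0.1194  0.038 ]
403 329 [ 0.494  -0.1693  0.052 ]
330 187 [ 0.4564 -0.0558  0.084 ]
261 194 [ 0.4107 -0.056   0.084 ]
547 194 [ 0.5976 -0.0736  0.084 ]
331 122 [ 0.4592 -0.014   0.06  ]
481 122 [ 0.5606 -0.0235  0.06  ]
```

Call:
send_rows(rows="0 0 0 60 -20 0 1;0 0 0 120 -40 0 1;0 0 0 180 -60 0 1;0 0 0 240 -70 0 1;0 0 0 300 -80 0 1;0 0 0 360 -84 0 1;0 0 0 374 -84 0 1;0 0 0 374 -84 0 1")

```text
time: 16.6
eef_pos: [0.4495, 0.27, 0.268]
tcp_rot: [0.739, 0.674, -0.001, -0.0]
contact_force: [-0.5, -0.2, -0.5]
opening: 1.0
finger_force: 0.0
```

```bash
python3 - <<'E'
from w2 import *
s=st()
q=shot('scene'); print('pump corner',at(212,230,0,q,1),at(125,275,0,q,1))
def greens(p,z):
    h=cv2.cvtColor(p['color'],cv2.COLOR_RGB2HSV); n,l,stt,ce=cv2.connectedComponentsWithStats(cv2.inRange(h,(65,90,40),(90,255,255)))
    for i in range(1,n):
        if stt[i,4]>60: print(stt[i],ce[i],np.round(at(*ce[i],z,p,1),4))
p=shot('wrist','w8.png'); greens(p,.05); greens(q,.047); find(p,['vial','flask','beaker','vacuum_pump'],3)
E
```

```text
t 16.6 p [0.4495 0.27   0.268 ] F [-0.5 -0.2 -0.5] op 1.0 ff 0.0
q [ 3.480e-01 -7.600e-02  1.903e+00 -1.000e-03  1.316e+00  4.390e-01] rot
 [[ 0.091  0.996 -0.001]
 [ 0.996 -0.091 -0.001]
 [-0.001 -0.001 -1.   ]]
pump corner [0.58292685 0.14652962 0.        ] [0.57904396 0.39462049 0.        ]
[373  86   7  20  81] [376.28395062  96.04938272] [0.5883 0.3301 0.05  ]
[244 116  27  29 592] [256.73986486 130.15033784] [0.453  0.3052 0.05  ]
[278 141  10   9  71] [282.53521127 145.04225352] [ 0.7426 -0.2772  0.047 ]
[267 145  20  14 144] [276.13888889 151.73611111] [ 0.7219 -0.2264  0.047 ]
[184 260  17  14 179] [191.86592179 266.16759777] [0.4553 0.304  0.047 ]
vial 0.9 [0.486 0.116 0.051] [295 275]
vial 0.88 [0.454 0.308 0.054] [257 127]
vial 0.77 [0.545 0.072 0.049] [341 299]
flask 0.65 [0.467 0.216 0.051] [274 203]
beaker 0.64 [0.458 0.375 0.002] [255  68]
```

Call:
send_rows(rows="0 0 0 35 1 50 1;0 0 0 35 1 110 1;0 0 0 35 1 165 1;0 0 0 35 1 200 1;0 0 0 35 1 215 1;0 0 0 35 1 215 1;0 0 0 35 1 215 -0.3;0 0 0 35 1 215 -0.5", grip_force=30)

```text
time: 17.9
eef_pos: [0.4555, 0.3048, 0.0558]
tcp_rot: [0.739, 0.673, 0.002, 0.001]
contact_force: [0.0, -0.1, 0.3]
opening: 0.604
finger_force: 0.0
```

Call:
send_rows(rows="0 0 0 0 0 0 -0.5;0 0 0 0 0 0 -0.5;0 0 0 0 0 -20 -0.5;0 0 0 0 0 -40 -0.5")

```text
time: 18.4
eef_pos: [0.4539, 0.3042, 0.094]
tcp_rot: [0.739, 0.673, -0.0, -0.0]
contact_force: [-0.6, 0.1, -0.1]
opening: 0.25
finger_force: 0.0
```

```bash
cat >> w2.py <<'E'
def greens(p,z,lo=(65,90,40),hi=(90,255,255)):
    h=cv2.cvtColor(p['color'],cv2.COLOR_RGB2HSV); n,l,stt,ce=cv2.connectedComponentsWithStats(cv2.inRange(h,lo,hi))
    for i in range(1,n):
        if stt[i,4]>60: print(stt[i],ce[i],np.round(at(*ce[i],z,p,1),4))
E
python3 - <<'E'
from w2 import *
s=st()
p=shot('wrist','w9.png');greens(p,.05); find(p,['vial'],3)
p=shot('scene','s9.png');greens(p,.047);find(p,['vial'],3)
p=shot('side','d9.png');greens(p,.047);find(p,['vial'],3)
E
```

```text
t 18.4 p [0.4539 0.3042 0.094 ] F [-0.6  0.1 -0.1] op 0.25 ff 0.0
q [ 0.405  0.164  1.995 -0.     0.984  0.498] rot
 [[ 0.093  0.996 -0.001]
 [ 0.996 -0.093 -0.   ]
 [-0.    -0.001 -1.   ]]
[482 146  30   8  76] [496.89473684 149.30263158] [0.6005 0.3307 0.05  ]
[508 166   4  30  79] [509.94936709 184.02531646] [0.6109 0.3081 0.05  ]
[ 231  185   51   52 2077] [255.58642273 210.51083293] [0.453  0.3055 0.05  ]
vial 0.98 [0.452 0.313 0.051] [253 200]
vial 0.78 [0.531 0.389 0.05 ] [381  55]
[278 141  11   9  71] [282.63380282 145.12676056] [ 0.7419 -0.277   0.047 ]
[267 145  20  14 139] [276.12230216 151.79856115] [ 0.7216 -0.226   0.047 ]
[184 260  17  14 179] [191.86592179 266.12290503] [0.4554 0.3039 0.047 ]
vial 0.97 [0.52  0.399 0.037] [135 275]
vial 0.59 [ 0.501 -0.099  0.072] [304 183]
vial 0.58 [0.446 0.307 0.038] [193 272]
[236 137  13  13  90] [241.82222222 142.66666667] [ 0.7348 -0.2535  0.047 ]
[271 260  11  10  96] [276.      264.40625] [0.4511 0.3052 0.047 ]
vial 0.72 [0.521 0.401 0.045] [241 285]
vial 0.56 [0.449 0.312 0.049] [276 265]
```

Call:
send_rows(rows="0 0 0 1 0 0 1;0 0 0 1 0 0 1;0 0 0 1 0 0 1;0 0 0 1 0 30 1;0 0 0 1 0 51 1;0 0 0 1 0 51 1;0 0 0 1 0 51 -0.3;0 0 0 1 0 51 -0.5", grip_force=30)

```text
time: 19.7
eef_pos: [0.4552, 0.3056, 0.0442]
tcp_rot: [0.739, 0.673, 0.001, 0.0]
contact_force: [0.0, 0.9, -0.3]
opening: 0.603
finger_force: 0.0
```

Call:
send_rows(rows="0 0 0 0 0 0 -0.5;0 0 0 0 0 0 -0.5;0 0 0 0 0 0 -0.5")

```text
time: 20.08
eef_pos: [0.455, 0.3056, 0.044]
tcp_rot: [0.739, 0.673, 0.001, 0.0]
contact_force: [-1.0, 1.3, 5.8]
opening: 0.388
finger_force: 29.8
```

Call:
send_rows(rows="0 0 0 0 0 -20 -0.5;0 0 0 0 0 -60 -0.5;0 0 0 0 0 -110 -0.5;0 0 0 0 0 -140 -0.5;0 0 0 0 0 -140 -0.5")

```text
time: 20.7
eef_pos: [0.4559, 0.3059, 0.1857]
tcp_rot: [0.739, 0.673, 0.003, 0.001]
contact_force: [-0.8, -0.7, -0.6]
opening: 0.39
finger_force: 29.9
```

Call:
send_rows(rows="0 0 0 -30 5 0 -0.5;0 0 0 -85 15 0 -0.5;0 0 0 -145 27 0 -0.5;0 0 0 -205 38 0 -0.5;0 0 0 -265 50 0 -0.5;0 0 0 -325 61 0 -0.5;0 0 0 -385 72 0 -0.5;0 0 0 -430 80 0 -0.5")

```text
time: 21.7
eef_pos: [0.4924, -0.1323, 0.1804]
tcp_rot: [0.74, 0.673, -0.001, -0.002]
contact_force: [0.3, -0.1, -1.2]
opening: 0.393
finger_force: 29.9
```

Call:
send_rows(rows="0 0 0 -10 2 0 -0.5;0 0 0 -14 3 0 -0.5;0 0 0 -14 3 0 -0.5;0 0 0 -14 3 0 -0.5")

```text
time: 22.2
eef_pos: [0.4953, -0.1433, 0.1826]
tcp_rot: [0.739, 0.674, 0.0, -0.0]
contact_force: [0.6, -0.4, 0.4]
opening: 0.385
finger_force: 29.9
```

```bash
python3 - <<'E'
from w2 import *
s=st()
p=shot('wrist','w10.png');greens(p,s['eef_pos'][2]+.01)
print('blue');greens(p,.07,(80,90,60),(125,255,255));print('red');greens(p,.038,(0,120,60),(8,255,255))
p=shot('scene');print('scene');greens(p,s['eef_pos'][2]+.003)
p=shot('side');greens(p,s['eef_pos'][2]+.003)
E
```

```text
t 22.2 p [ 0.4953 -0.1433  0.1826] F [ 0.6 -0.4  0.4] op 0.385 ff 29.891637861728668
q [-0.479 -0.02   2.01   0.     1.152 -0.387] rot
 [[ 0.092  0.996 -0.   ]
 [ 0.996 -0.092  0.   ]
 [ 0.    -0.    -1.   ]]
[ 412  170   40   39 1077] [430.68337976 189.64809656] [ 0.5739 -0.1202  0.1926]
[ 222  213   70   71 3832] [256.28314196 248.48408142] [ 0.4948 -0.1414  0.1926]
[ 450  216   41   39 1178] [470.67572156 235.79456706] [ 0.5934 -0.1441  0.1926]
[497 223  15  34 370] [505.25405405 238.97027027] [ 0.6094 -0.1472  0.1926]
[486 263  26  37 735] [500.60272109 281.13197279] [ 0.6098 -0.1692  0.1926]
blue
[ 173  100   43   41 1363] [194.26779164 120.01467351] [ 0.4504 -0.0853  0.07  ]
[ 303  103   42   40 1222] [323.72258592 121.85842881] [ 0.5533 -0.0962  0.07  ]
[ 241  107   40   41 1288] [260.52717391 126.72360248] [ 0.5026 -0.0954  0.07  ]
[508 183   4  21  61] [509.83606557 193.14754098] [ 0.709  -0.1702  0.07  ]
[399 260  37  32 765] [418.55947712 274.35686275] [ 0.6352 -0.2412  0.07  ]
[ 443  261   41   37 1103] [463.09066183 279.28649139] [ 0.6763 -0.2501  0.07  ]
[447 302  26  17 186] [460.79569892 309.04301075] [ 0.6768 -0.2821  0.07  ]
[384 372  22  12 147] [394.00680272 378.1292517 ] [ 0.6158 -0.3583  0.07  ]
red
[ 442    8   52   44 1672] [468.17105263  30.26196172] [ 0.683  -0.0345  0.038 ]
[183 162  26  25 488] [195.58606557 173.62295082] [ 0.4382 -0.1355  0.038 ]
[306 169  24  25 483] [317.17184265 181.05590062] [ 0.5519 -0.1531  0.038 ]
[398 322  19  15 189] [407.02116402 329.        ] [ 0.6427 -0.3281  0.038 ]
scene
[314 134   8  10  70] [317.77142857 138.37142857] [ 0.5028 -0.1447  0.1856]
[278 141  10   9  71] [282.61971831 145.05633803] [ 0.5359 -0.0493  0.1856]
[266 145  21  14 140] [276.02142857 151.77857143] [ 0.52   -0.0091  0.1856]
[236 137  13  13  91] [241.93406593 142.74725275] [ 0.6657 -0.0502  0.1856]
```

Call:
send_rows(rows="0 0 0 -2 1 40 -0.5;0 0 0 -2 1 80 -0.5;0 0 0 -2 1 105 -0.5;0 0 0 -2 1 114 -0.5;0 0 0 -2 1 119 -0.5;0 0 0 -2 1 119 -0.5")

```text
time: 23.1
eef_pos: [0.4968, -0.1469, 0.0646]
tcp_rot: [0.739, 0.673, 0.0, 0.001]
contact_force: [0.1, 0.7, 0.7]
opening: 0.391
finger_force: 29.9
```

Call:
send_rows(rows="0 0 0 1 0 2 -0.5;0 0 0 1 0 4 -0.5;0 0 0 1 0 4 -0.5")

```text
time: 23.48
eef_pos: [0.4965, -0.1458, 0.0601]
tcp_rot: [0.739, 0.673, 0.0, 0.0]
contact_force: [-0.1, -0.2, -0.6]
opening: 0.389
finger_force: 29.9
```

Call:
send_rows(rows="0 0 0 0 0 2 -0.5;0 0 0 0 0 2 -0.5")

```text
time: 23.72
eef_pos: [0.4968, -0.1461, 0.0599]
tcp_rot: [0.739, 0.673, -0.0, 0.0]
contact_force: [-4.0, 1.1, 10.5]
opening: 0.391
finger_force: 30.9
```

Contact with the floor (10 N). Release and rise.

Call:
send_rows(rows="0 0 0 0 0 -1 -0.5;0 0 0 0 0 -1 -0.1;0 0 0 0 0 -1 0.2;0 0 0 0 0 -1 0.3;0 0 0 0 0 -1 0.3;0 0 0 0 0 -30 0.3;0 0 0 0 0 -80 0.3;0 0 0 0 0 -120 0.3")

```text
time: 24.72
eef_pos: [0.4965, -0.1458, 0.1795]
tcp_rot: [0.739, 0.673, 0.0, 0.0]
contact_force: [0.2, 0.3, -0.1]
opening: 0.65
finger_force: 0.0
```

```bash
python3 - <<'E'
from w2 import *
s=st()
p=shot('wrist','w11.png');greens(p,.07)
print('blue');greens(p,.07,(80,90,60),(125,255,255));print('red');greens(p,.038,(0,120,60),(8,255,255))
find(p,['vial'],4)
p=shot('side','d11.png');find(p,['vial','hook_tab'],4)
E
```

```text
t 24.73 p [ 0.4965 -0.1458  0.1795] F [ 0.2  0.3 -0.1] op 0.65 ff 0.0
q [-0.482 -0.013  2.009  0.     1.145 -0.388] rot
 [[ 0.094  0.996  0.001]
 [ 0.996 -0.094 -0.   ]
 [-0.     0.001 -1.   ]]
[ 237  167   37   38 1117] [254.56222023 185.28290063] [ 0.4947 -0.1452  0.07  ]
[ 413  167   39   40 1095] [431.01187215 187.43013699] [ 0.6416 -0.1609  0.07  ]
[ 451  214   42   40 1223] [471.52330335 234.33360589] [ 0.6793 -0.2071  0.07  ]
[498 221  14  32 328] [505.62804878 236.85670732] [ 0.7092 -0.2123  0.07  ]
[487 261  25  38 701] [501.14265335 279.86733238] [ 0.7102 -0.2551  0.07  ]
blue
[ 170   97   43   42 1411] [191.24025514 117.18781006] [ 0.4504 -0.0853  0.07  ]
[ 301   99   43   42 1271] [322.4649882  118.75295043] [ 0.5532 -0.0962  0.07  ]
[ 239  104   40   41 1319] [258.59211524 123.93934799] [ 0.5027 -0.0955  0.07  ]
[398 259  39  26 555] [414.90630631 269.95315315] [ 0.6314 -0.2375  0.07  ]
[ 443  260   42   37 1103] [464.12148685 277.99909338] [ 0.6764 -0.25    0.07  ]
[438 337  15  14 119] [446.31092437 342.60504202] [ 0.665  -0.3198  0.07  ]
[386 339  29  34 565] [397.8460177  357.38230088] [ 0.6186 -0.3329  0.07  ]
[384 372  27  12 227] [397.54625551 377.9339207 ] [ 0.619  -0.3583  0.07  ]
red
[ 443    2   53   45 1746] [469.23596793  24.76231386] [ 0.6832 -0.0338  0.038 ]
[180 160  26  25 510] [193.16470588 171.91960784] [ 0.4383 -0.1355  0.038 ]
[304 167  26  26 513] [316.0662768  179.26705653] [ 0.5517 -0.1533  0.038 ]
vial 0.91 [ 0.5   -0.095  0.07 ] [255 124]
vial 0.8 [ 0.498 -0.141  0.068] [257 179]
vial 0.72 [ 0.453 -0.086  0.07 ] [195 117]
vial 0.56 [ 0.548 -0.097  0.068] [314 119]
vial 0.66 [0.524 0.401 0.045] [240 285]
vial 0.58 [0.544 0.073 0.04 ] [266 207]
vial 0.52 [0.481 0.118 0.05 ] [282 217]
vial 0.5 [ 0.488 -0.132  0.059] [298 169]
hook_tab 0.25 [ 0.489 -0.057  0.051] [292 183]
```

Call:
send_rows(rows="0 0 0 60 -1 0 -1;0 0 0 120 -2 0 -1;0 0 0 160 -2 0 -1;0 0 0 160 -2 0 -1;0 0 0 160 -2 40 -1;0 0 0 160 -2 90 -1;0 0 0 160 -2 121 -1;0 0 0 160 -2 121 -1")

```text
time: 25.98
eef_pos: [0.5057, 0.0134, 0.0528]
tcp_rot: [0.74, 0.673, -0.003, -0.004]
contact_force: [-0.7, 0.3, -0.1]
opening: 0.002
finger_force: 0.0
```

Call:
send_rows(rows="0 0 0 -10 0 0 -1;0 0 0 -20 0 0 -1;0 0 0 -35 0 0 -1;0 0 0 -50 0 0 -1;0 0 0 -68 0 0 -1;0 0 0 -86 0 0 -1;0 0 0 -102 0 0 -1;0 0 0 -115 0 0 -1")

```text
time: 26.98
eef_pos: [0.4982, -0.1018, 0.0566]
tcp_rot: [0.74, 0.673, -0.0, -0.0]
contact_force: [0.8, 1.4, 1.6]
opening: 0.004
finger_force: 1.3
```

Call:
send_rows(rows="0 0 0 -7 0 0 -1;0 0 0 -12 0 0 -1;0 0 0 -16 0 0 -1;0 0 0 -16 0 0 -1")

```text
time: 27.48
eef_pos: [0.4965, -0.1168, 0.0564]
tcp_rot: [0.739, 0.673, -0.001, -0.0]
contact_force: [0.7, 0.4, -0.5]
opening: -0.001
finger_force: 0.0
```

Call:
send_rows(rows="0 0 0 -2 0 0 -1;0 0 0 -4 0 0 -1;0 0 0 -4 0 0 -1")

```text
time: 27.85
eef_pos: [0.4964, -0.1176, 0.0564]
tcp_rot: [0.74, 0.673, 0.002, -0.003]
contact_force: [1.7, 10.4, 1.3]
opening: 0.004
finger_force: 5.1
```

Call:
send_rows(rows="0 0 0 8 0 0 -1;0 0 0 8 0 -60 -1;0 0 0 0 10 -120 -1;0 0 10 -50 40 -145 -1;0 0 20 -105 75 -145 -1;0 0 30 -160 110 -145 -1;0 0 40 -174 119 -145 -1;0 0 50 -174 119 -145 -1")

```text
time: 28.85
eef_pos: [0.599, -0.3073, 0.2011]
tcp_rot: [0.956, 0.294, -0.001, 0.0]
contact_force: [-0.5, 0.2, -0.3]
opening: -0.001
finger_force: 0.0
```

Call:
send_rows(rows="0 0 10 0 0 0 -1;0 0 20 0 0 0 -1;0 0 30 0 0 0 -1;0 0 40 0 0 0 -1;0 0 40 0 0 0 -1")

```text
time: 29.48
eef_pos: [0.5987, -0.3051, 0.2016]
tcp_rot: [0.999, -0.046, -0.0, 0.0]
contact_force: [0.6, -0.3, -0.9]
opening: 0.001
finger_force: 0.0
```

```bash
python3 - <<'E'
from w2 import *
s=st()
p=shot('wrist','w12.png');find(p,['hook_tab','hook','handle','bottle'],2)
print('red');greens(p,.115,(0,140,60),(8,255,255)); greens(p,.115,(172,140,60),(180,255,255))
for n in ['scene','side']:
    q=shot(n,n+'12.png');find(q,['hook_tab','hook'],2)
    print(px(q,(.596,-.258,.115)))
E
```

```text
t 29.48 p [ 0.5987 -0.3051  0.2016] F [ 0.6 -0.3 -0.9] op 0.001 ff 0.0
q [-6.220e-01  3.040e-01  1.611e+00 -1.000e-03  1.227e+00  1.041e+00] rot
 [[ 0.996 -0.091 -0.001]
 [-0.091 -0.996 -0.001]
 [-0.001  0.001 -1.   ]]
hook_tab 0.66 [ 0.592 -0.246  0.114] [180 206]
hook 0.79 [ 0.592 -0.248  0.109] [184 204]
hook 0.59 [ 0.56  -0.248  0.087] [196 231]
handle 0.79 [ 0.548 -0.181  0.063] [134 237]
bottle 0.91 [0.445 0.02  0.015] [  3 312]
red
[190 188   6  30 126] [192.46031746 201.6031746 ] [ 0.5958 -0.2555  0.115 ]
hook_tab 0.57 [ 0.587 -0.246  0.111] [315 144]
hook_tab 0.33 [0.455 0.219 0.041] [222 251]
hook 0.58 [ 0.591 -0.249  0.114] [315 142]
[316.04838137 140.67466718]
[277.81661427 132.64046563]
```

Call:
send_rows(rows="0 0 0 0 0 40 -1;0 0 0 0 0 75 -1;0 0 0 0 0 75 -1;0 0 0 0 -15 75 -1;0 0 0 0 -30 75 -1;0 0 0 0 -42 73 -1;0 0 0 0 -54 72 -1")

```text
time: 30.9
eef_pos: [0.6045, -0.2502, 0.1311]
tcp_rot: [0.999, -0.046, 0.001, 0.0]
contact_force: [-0.9, -0.1, -1.0]
opening: -0.004
finger_force: 0.0
```

```bash
python3 - <<'E'
from w2 import *
s=st()
p=shot('wrist','w13.png');find(p,['hook_tab'],2)
print('red');greens(p,.12,(0,140,60),(8,255,255)); greens(p,.115,(172,140,60),(180,255,255))
q=shot('scene','s13.png');find(q,['hook_tab','hook'],2)
E
```

```text
t 30.9 p [ 0.6045 -0.2502  0.1311] F [-0.9 -0.1 -1. ] op -0.004 ff 0.0
q [-0.547  0.335  1.708 -0.     1.097  1.116] rot
 [[ 0.996 -0.093  0.002]
 [-0.093 -0.996 -0.001]
 [ 0.002  0.001 -1.   ]]
hook_tab 0.64 [ 0.591 -0.236  0.066] [237 221]
hook_tab 0.23 [ 0.574 -0.279  0.081] [303 246]
red
hook 0.15 [ 0.638 -0.034  0.056] [249 178]
```

Call:
send_rows(rows="0 0 0 0 -8 -1 -1;0 0 0 0 -16 -2 -1;0 0 0 0 -31 -2 -1;0 0 0 0 -45 6 -1;0 0 0 0 -56 18 -1;0 0 0 0 -64 24 -1;0 0 0 0 -72 30 -1;0 0 0 0 -74 33 -1")

```text
time: 32.15
eef_pos: [0.6107, -0.1769, 0.0962]
tcp_rot: [0.999, -0.047, -0.0, -0.0]
contact_force: [-0.3, -0.6, 0.5]
opening: 0.0
finger_force: 0.0
```

```bash
python3 - <<'E'
from w2 import *
s=st()
p=shot('wrist','w14.png');find(p,['hook_tab'],2)
print('red');greens(p,.08,(0,140,60),(8,255,255)); greens(p,.115,(172,140,60),(180,255,255))
for n in ['scene','side']:
    q=shot(n,n+'14.png');find(q,['hook_tab','hook'],2)
E
```

```text
t 32.15 p [ 0.6107 -0.1769  0.0962] F [-0.3 -0.6  0.5] op 0.0 ff 0.0
q [-0.441  0.341  1.772 -0.     1.03   1.223] rot
 [[ 0.996 -0.093 -0.001]
 [-0.093 -0.996  0.   ]
 [-0.001 -0.    -1.   ]]
hook_tab 0.86 [ 0.591 -0.247  0.114] [415 284]
hook_tab 0.57 [ 0.651 -0.059  0.065] [ 42 169]
red
[  0 172  15  38 409] [  5.5599022  191.56723716] [ 0.6437 -0.0469  0.08  ]
[ 429  248   30   59 1152] [443.09635417 274.48958333] [ 0.5727 -0.2802  0.08  ]
hook_tab 0.59 [ 0.479 -0.172  0.058] [327 182]
hook_tab 0.39 [ 0.583 -0.252  0.112] [280 134]
hook 0.57 [0.441 0.052 0.048] [299 207]
hook 0.54 [ 0.586 -0.252  0.119] [280 132]
```

```bash
python3 - <<'E'
from w2 import *
p=shot('wrist','w15.png')
q=shot('side','d15.png'); 
for z in (.10,.115,.125): print(z,at(443,274.5,z,p,1), at(443,248,z,p,1),at(443,306,z,p,1))
print(tri([ray(p,443,274.5),ray(W2,490.5/1.5625,180/1.5625)]))
h=cv2.cvtColor(q['color'],cv2.COLOR_RGB2HSV)
m=cv2.inRange(h,(0,110,50),(10,255,255))|cv2.inRange(h,(170,110,50),(180,255,255))
n,l,stt,ce=cv2.connectedComponentsWithStats(m)
for i in range(1,n):
  if stt[i,4]>=4 and 100<ce[i][1]<200: print(stt[i],ce[i])
print(px(q,(.596,-.256,.118)))
a=p['color'][150:384,180:512];b=q['color'][100:190,240:340]
im=np.hstack([cv2.resize(a,None,fx=1.4,fy=1.4),cv2.resize(b,(330,int(234*1.4)))]);cv2.imwrite('pics/c15.png',im[:,:,::-1])
E
```

```text
0.1 [ 0.58539756 -0.26955483  0.1       ] [ 0.60009126 -0.2686257   0.1       ] [ 0.56694098 -0.2707219   0.1       ]
0.115 [ 0.59523486 -0.26037439  0.115     ] [ 0.60834991 -0.25954509  0.115     ] [ 0.5787612  -0.26141608  0.115     ]
0.125 [ 0.60179305 -0.25425411  0.125     ] [ 0.61385567 -0.25349135  0.125     ] [ 0.58664135 -0.2552122   0.125     ]
[ 0.59675144 -0.25818548  0.11774285]
[277 132   3   2   6] [278.  132.5]
[250 164   2   7  11] [250.54545455 166.81818182]
[277.70984358 132.21419987]Traceback (most recent call last):
  File "<stdin>", line 13, in <module>
    return _nx.concatenate(arrs, 1, dtype=dtype, casting=casting)
           ~~~~~~~~~~~~~~~^^^^^^^^^^^^^^^^^^^^^^^^^^^^^^^^^^^^^^^
ValueError: all the input array dimensions except for the concatenation axis must match exactly, but along dimension 0, the array at index 0 has size 328 and the array at index 1 has size 327
```

```bash
python3 - <<'E'
from w2 import *
p=shot('wrist'); s=ctrl.get_state()
E=np.array(p['extrinsics']); C0=-E[:3,:3].T@E[:3,3]-np.array(s['eef_pos'])
def mk(t):
    F=E.copy(); F[:3,3]=-E[:3,:3]@(C0+np.array(t)); return dict(p,extrinsics=F)
def reds(f):
    im=cv2.imread(f)[:,:,::-1]; h=cv2.cvtColor(np.ascontiguousarray(im),cv2.COLOR_RGB2HSV)
    m=cv2.inRange(h,(0,110,30),(10,255,255))|cv2.inRange(h,(170,110,30),(180,255,255))
    n,l,stt,ce=cv2.connectedComponentsWithStats(m)
    return [(stt[i].tolist(),ce[i].round(1).tolist()) for i in range(1,n) if stt[i,4]>=15]
P=mk((0.6045,-0.2502,0.1311))
print('fingertip px',px(P,(0.6045,-0.2502,0.109)),px(P,(0.6045,-.2357,.109)),px(P,(0.6045,-.2647,.109)))
print('tab px in w13',px(P,(.597,-.258,.118)),px(P,(.585,-.258,.118)),px(P,(.609,-.258,.118)))
print(reds('pics/w13.png')); print('w14',reds('pics/w14.png'))
P2=mk((0.5987,-0.3051,0.2016)); print('w12 tip',px(P2,(0.5987,-0.3051,.1796)),reds('pics/w12.png'))
# finger silhouette in w12: dark, column extents by row
im=cv2.imread('pics/w12.png').sum(2)
for r in range(220,384,12): c=np.where(im[r,150:380]<150)[0]; print(r,(c.min()+150,c.max()+150,len(c)) if len(c) else None)
E
```

```text
fingertip px [256.19934291 224.28464507] [230.67549752 226.51111639] [281.83018422 222.04884038]
tab px in w13 [271.80077771 242.13838312] [273.5407128  262.00594377] [269.99472211 221.51582101]
[([266, 221, 9, 14, 51], [271.3, 226.6])]
w14 [([0, 171, 15, 40, 430], [5.7, 191.5]), ([428, 248, 31, 59, 1214], [443.0, 274.5])]
w12 tip [256.19925742 224.35136275] [([190, 187, 6, 32, 160], [192.6, 201.9])]
220 None
232 None
244 None
256 None
268 None
280 (np.int64(227), np.int64(296), 64)
292 (np.int64(203), np.int64(379), 152)
304 (np.int64(193), np.int64(379), 178)
316 (np.int64(186), np.int64(379), 164)
328 (np.int64(159), np.int64(379), 186)
340 (np.int64(150), np.int64(379), 230)
352 (np.int64(150), np.int64(379), 230)
364 (np.int64(150), np.int64(379), 230)
376 (np.int64(150), np.int64(379), 230)
```

```bash
python3 - <<'E'
import cv2,numpy as np
I=np.stack([cv2.imread(f'pics/{f}.png').astype(int) for f in ('w12','w13','w14')])
d=(I.max(0)-I.min(0)).max(2)
for r in range(200,300,6):
    c=[x for x in range(190,330) if d[r,x]<40]
    print(r,len(c),(c[0],c[-1]) if c else '', 'prof',I[0][r,200:320:10].sum(1).tolist())
E
```

```text
200 18 (294, 311) prof [296, 292, 287, 290, 286, 289, 286, 283, 284, 279, 286, 344]
206 24 (306, 329) prof [295, 293, 294, 292, 289, 288, 289, 285, 285, 287, 288, 343]
212 22 (308, 329) prof [581, 586, 579, 580, 590, 580, 577, 574, 567, 569, 563, 350]
218 22 (308, 329) prof [567, 565, 571, 563, 556, 550, 553, 551, 545, 543, 541, 332]
224 22 (308, 329) prof [528, 526, 513, 502, 495, 475, 484, 501, 509, 516, 540, 336]
230 51 (242, 329) prof [515, 510, 503, 496, 484, 338, 284, 384, 475, 506, 539, 348]
236 74 (232, 329) prof [514, 507, 503, 358, 238, 338, 271, 327, 226, 500, 542, 344]
242 83 (227, 329) prof [496, 489, 485, 176, 257, 339, 269, 333, 174, 504, 544, 340]
248 62 (225, 286) prof [511, 506, 500, 182, 292, 336, 260, 336, 178, 509, 545, 342]
254 74 (199, 288) prof [513, 507, 501, 170, 319, 330, 237, 334, 167, 479, 544, 331]
260 68 (222, 289) prof [409, 403, 411, 166, 173, 376, 262, 196, 161, 314, 538, 337]
266 85 (190, 295) prof [510, 505, 165, 167, 157, 254, 253, 152, 161, 161, 537, 329]
272 120 (190, 329) prof [510, 474, 163, 158, 154, 147, 151, 152, 153, 155, 447, 338]
278 140 (190, 329) prof [168, 161, 153, 153, 146, 143, 148, 145, 148, 149, 156, 153]
284 140 (190, 329) prof [161, 155, 149, 146, 144, 145, 145, 143, 140, 146, 147, 151]
290 140 (190, 329) prof [154, 147, 145, 140, 138, 139, 141, 137, 135, 140, 142, 144]
296 140 (190, 329) prof [149, 143, 139, 140, 134, 137, 136, 130, 133, 137, 139, 141]
```

Call:
send_rows(rows="0 0 0 0 0 -40 -1;0 0 0 0 0 -80 -1;0 0 0 0 40 -80 -1;0 0 0 0 85 -80 -1;0 0 0 0 128 -80 -1;0 0 0 0 128 -80 -1;0 0 0 0 128 -45 -1;0 0 0 0 128 -9 -1")

```text
time: 33.7
eef_pos: [0.5994, -0.3044, 0.1058]
tcp_rot: [0.999, -0.047, 0.001, 0.0]
contact_force: [-0.7, 0.1, 0.9]
opening: -0.002
finger_force: 0.0
```

Call:
send_rows(rows="0 0 0 0 0 0 -1;0 0 0 0 -15 0 -1;0 0 0 0 -30 0 -1;0 0 0 0 -42 -1 -1;0 0 0 0 -54 -2 -1;0 0 0 0 -54 -2 -1")

```text
time: 34.45
eef_pos: [0.6042, -0.25, 0.1083]
tcp_rot: [0.999, -0.046, 0.0, -0.0]
contact_force: [0.1, 0.4, 0.3]
opening: -0.004
finger_force: 0.0
```

```bash
cat > hk.py <<'E'
from w2 import *
def tab():
    s=st(); p=shot('wrist')
    R0=lambda im:(lambda h:cv2.inRange(h,(0,110,30),(10,255,255))|cv2.inRange(h,(170,110,30),(180,255,255)))(cv2.cvtColor(im,cv2.COLOR_RGB2HSV))
    for nm,q,box in [('w',p,(0,512,100,384)),('side',shot('side'),(262,310,120,175)),('scene',shot('scene'),(290,345,125,200))]:
        m=R0(q['color']); a=np.zeros_like(m); a[box[2]:box[3],box[0]:box[1]]=1
        n,l,stt,ce=cv2.connectedComponentsWithStats(m*a)
        for i in range(1,n):
            if stt[i,4]>=3: print(nm,stt[i].tolist(),ce[i].round(1), [np.round(at(*ce[i],z,q,1),3).tolist() for z in (.07,.118)])
    find(p,['hook_tab'],2)
    for z,y in ((.118,-.258),(.068,-.171)): print('exp',px(p,(.6,y,z)))
E
python3 -c "
from hk import *
tab()"
```

```text
t 34.45 p [ 0.6042 -0.25    0.1083] F [0.1 0.4 0.3] op -0.004 ff 0.0
q [-0.547  0.361  1.72   0.     1.06   1.116] rot
 [[ 0.996 -0.092  0.   ]
 [-0.092 -0.996 -0.   ]
 [ 0.    -0.    -1.   ]]
w [211, 240, 15, 34, 294] [217.2 254.6] [[0.579, -0.223, 0.07], [0.603, -0.232, 0.118]]
side [274, 133, 6, 3, 12] [275.8 134.3] [[0.617, -0.315, 0.07], [0.599, -0.24, 0.118]]
scene [306, 137, 7, 6, 22] [308.8 139.5] [[0.681, -0.33, 0.07], [0.611, -0.244, 0.118]]
hook_tab 0.7 [ 0.596 -0.231  0.114] [219 264]
exp [274.10254363 256.63360636]
exp [132.1159413  230.24515231]
```

Call:
send_rows(rows="0 0 0 0 -8 -1 -1;0 0 0 0 -15 -2 -1;0 0 0 0 -22 -3 -1;0 0 0 0 -29 -4 -1;0 0 0 0 -36 -3 -1;0 0 0 0 -42 0 -1;0 0 0 0 -42 0 -1")

```text
time: 35.52
eef_pos: [0.6076, -0.2086, 0.1073]
tcp_rot: [0.999, -0.046, -0.0, -0.0]
contact_force: [-0.3, -0.3, 0.1]
opening: -0.002
finger_force: 0.0
```

```bash
python3 -c "
from hk import *
tab()"
```

```text
t 35.52 p [ 0.6076 -0.2086  0.1073] F [-0.3 -0.3  0.1] op -0.002 ff 0.0
q [-0.489  0.34   1.75   0.     1.053  1.175] rot
 [[ 0.996 -0.093 -0.001]
 [-0.093 -0.996  0.001]
 [-0.001 -0.001 -1.   ]]
w [222, 231, 19, 26, 129] [227.2 240.4] [[0.592, -0.189, 0.07], [0.614, -0.196, 0.118]]
side [270, 141, 5, 3, 9] [271.8 142.3] [[0.617, -0.256, 0.07], [0.599, -0.184, 0.118]]
scene [296, 145, 7, 5, 13] [298.5 146.8] [[0.666, -0.265, 0.07], [0.598, -0.184, 0.118]]
hook_tab 0.77 [ 0.592 -0.23   0.072] [292 236]
exp [363.56464318 256.93026225]
exp [197.74351161 230.26750925]
```

Call:
send_rows(rows="0 0 0 0 -4 4 -1;0 0 0 0 -8 8 -1;0 0 0 0 -12 12 -1;0 0 0 0 -17 17 -1;0 0 0 0 -22 21 -1;0 0 0 0 -26 24 -1;0 0 0 0 -26 24 -1")

```text
time: 36.6
eef_pos: [0.6101, -0.183, 0.0834]
tcp_rot: [0.999, -0.047, -0.0, -0.0]
contact_force: [0.4, 0.4, -0.9]
opening: 0.002
finger_force: 0.0
```

```bash
python3 -c "
from hk import *
tab()"
```

```text
t 36.6 p [ 0.6101 -0.183   0.0834] F [ 0.4  0.4 -0.9] op 0.002 ff 0.0
q [-0.45   0.359  1.774  0.     1.009  1.213] rot
 [[ 0.996 -0.093 -0.001]
 [-0.093 -0.996  0.   ]
 [-0.001 -0.    -1.   ]]
w [231, 230, 10, 6, 52] [235.4 232.5] [[0.61, -0.172, 0.07], [0.63, -0.177, 0.118]]
side [267, 151, 7, 3, 13] [269.8 152.4] [[0.606, -0.189, 0.07], [0.588, -0.12, 0.118]]
scene [290, 157, 8, 4, 19] [293.6 158.6] [[0.622, -0.194, 0.07], [0.557, -0.118, 0.118]]
hook_tab 0.7 [ 0.573 -0.278  0.066] [427 273]
hook_tab 0.6 [ 0.592 -0.223  0.066] [330 250]
exp [449.56079543 286.32503794]
exp [236.49297248 247.57414692]
```

Call:
send_rows(rows="0 0 0 0 -5 2 -1;0 0 0 0 -8 5 -1;0 0 0 0 -9 8 -1;0 0 0 0 -9 8 -1")

```text
time: 37.3
eef_pos: [0.6108, -0.1743, 0.0753]
tcp_rot: [0.999, -0.047, -0.0, -0.0]
contact_force: [0.3, 0.5, -0.8]
opening: 0.002
finger_force: 0.0
```

Call:
send_rows(rows="0 0 0 0 0 2 -1;0 0 0 0 0 4 -1;0 0 0 0 0 4 -1")

```text
time: 37.67
eef_pos: [0.611, -0.1746, 0.0716]
tcp_rot: [0.999, -0.047, -0.0, -0.0]
contact_force: [0.6, 0.1, 0.6]
opening: -0.001
finger_force: 0.0
```

```bash
python3 -c "
from hk import *
tab()
p=shot('scene');print(px(p,(.608,-.171,.07)));p=shot('side');print(px(p,(.608,-.171,.07)))"
```

```text
t 37.67 p [ 0.611  -0.1746  0.0716] F [0.6 0.1 0.6] op -0.001 ff 0.0
q [-0.438  0.372  1.782 -0.     0.988  1.227] rot
 [[ 0.996 -0.094 -0.   ]
 [-0.094 -0.996  0.   ]
 [-0.    -0.    -1.   ]]
side [266, 155, 8, 3, 15] [269.8 155.9] [[0.6, -0.167, 0.07], [0.583, -0.1, 0.118]]
scene [290, 162, 7, 3, 16] [293.3 162.9] [[0.603, -0.172, 0.07], [0.54, -0.098, 0.118]]
hook_tab 0.97 [ 0.591 -0.222  0.062] [347 258]
exp [493.26941764 305.3508296 ]
exp [251.44875643 258.04718356]
[291.89893986 162.51670418]
[268.00821647 154.98072854]
```

Call:
send_rows(rows="0 0 0 0 0 1 -1;0 0 0 0 0 2 -1;0 0 0 0 0 2 -1")

```text
time: 38.35
eef_pos: [0.6113, -0.1745, 0.0704]
tcp_rot: [0.999, -0.047, 0.0, 0.0]
contact_force: [-1.4, 0.5, 2.3]
opening: 0.001
finger_force: 1.7
```

Call:
send_rows(rows="0 0 0 0 0 1 -1;0 0 0 0 0 2 -1;0 0 0 0 0 2 -1")

```text
time: 38.72
eef_pos: [0.6115, -0.1746, 0.0699]
tcp_rot: [0.999, -0.047, 0.0, -0.0]
contact_force: [-3.8, 2.3, 10.4]
opening: 0.001
finger_force: 4.9
```

Call:
send_rows(rows="0 0 0 0 0 -15 -1;0 0 0 0 0 -70 -1;0 0 0 0 0 -130 -1;0 0 0 0 0 -160 -1;0 0 0 -50 20 -160 -1;0 0 0 -80 20 -160 -1;0 0 0 -80 20 -160 -1")

```text
time: 39.6
eef_pos: [0.5283, -0.1869, 0.2279]
tcp_rot: [0.999, -0.047, 0.0, 0.0]
contact_force: [-0.5, 0.3, 0.2]
opening: -0.002
finger_force: 0.0
```

```bash
python3 - <<'E'
from hk import *
tab()
p=shot('wrist','w20.png'); find(p,['hook','bottle','white_bottle','handle'],2)
print([px(p,(.6076,-.1707,z)).round(1) for z in (.066,.070,.076)], px(p,(.606,-.1707,.070)))
# pair with scene centroid
q=shot('scene'); find(q,['bottle','white_bottle','flask','beaker','handle'],1)
h=cv2.cvtColor(p['color'],cv2.COLOR_RGB2HSV); m=cv2.inRange(h,(0,110,30),(10,255,255))|cv2.inRange(h,(170,110,30),(180,255,255))
print(np.sort(cv2.connectedComponentsWithStats(m)[2][:,4])[-4:])
c=px(p,(.4975,-.132,.063));print('bar exp',c, p['color'][int(c[1])-12:int(c[1])+13:2,int(c[0])].sum(1))
E
```

```text
t 39.6 p [ 0.5283 -0.1869  0.2279] F [-0.5  0.3  0.2] op -0.002 ff 0.0
q [-0.521  0.038  1.865 -0.     1.238  1.145] rot
 [[ 0.996 -0.095  0.   ]
 [-0.095 -0.996 -0.   ]
 [ 0.     0.    -1.   ]]
w [226, 100, 12, 6, 71] [231.6 102.5] [[0.596, -0.17, 0.07], [0.596, -0.174, 0.118]]
w [60, 237, 3, 2, 4] [ 61.2 237.8] [[0.478, 0.022, 0.07], [0.497, -0.012, 0.118]]
w [66, 236, 23, 23, 93] [ 79.3 243.7] [[0.469, 0.005, 0.07], [0.489, -0.026, 0.118]]
w [64, 245, 3, 3, 4] [ 64.8 246. ] [[0.468, 0.021, 0.07], [0.488, -0.013, 0.118]]
w [67, 245, 3, 4, 4] [ 68.2 246.5] [[0.467, 0.018, 0.07], [0.488, -0.016, 0.118]]
w [49, 255, 3, 2, 4] [ 50.2 255.8] [[0.459, 0.039, 0.07], [0.48, 0.002, 0.118]]
w [55, 254, 8, 3, 11] [ 58.4 255. ] [[0.459, 0.03, 0.07], [0.48, -0.005, 0.118]]
w [67, 261, 3, 2, 3] [ 68.  261.7] [[0.45, 0.022, 0.07], [0.473, -0.012, 0.118]]
w [74, 269, 4, 4, 8] [ 75.1 270.6] [[0.439, 0.017, 0.07], [0.464, -0.016, 0.118]]
w [66, 272, 7, 5, 11] [ 68.6 274.4] [[0.435, 0.025, 0.07], [0.461, -0.009, 0.118]]
w [27, 310, 13, 23, 219] [ 32.6 321.5] [[0.38, 0.081, 0.07], [0.415, 0.037, 0.118]
[... 301 characters left out ...]
 0.595 -0.177  0.068] [239 105]
hook 0.73 [ 0.528 -0.179  0.061] [248 173]
bottle 0.83 [0.453 0.029 0.063] [ 64 258]
white_bottle 0.72 [ 0.642 -0.052  0.073] [94 64]
white_bottle 0.68 [ 0.528 -0.176  0.067] [245 175]
handle 0.72 [ 0.533 -0.178  0.064] [246 169]
[array([231.2,  92.6]), array([230.8,  92.4]), array([230.3,  92.2])] [231.04142367  94.25361185]
bottle 0.53 [ 0.474 -0.172  0.06 ] [329 181]
white_bottle 0.89 [ 0.636 -0.034  0.053] [250 179]
flask 0.64 [0.455 0.217 0.04 ] [223 251]
beaker 0.87 [0.447 0.371 0.04 ] [167 285]
handle 0.67 [0.432 0.049 0.049] [284 223]
[   226    307   1008 194893]
bar exp [206.41141341 206.67099214] [585 586 585 581 580 580 583 582 583 583 581 580 575]
```

```bash
python3 - <<'E'
import cv2
im=cv2.imread('pics/w20.png')[:,:,::-1]
for r in range(76,112,2): print(r,[tuple(int(v) for v in im[r,c]) for c in (222,228,232,236,242)])
E
```

```text
76 [(88, 90, 88), (89, 92, 88), (82, 84, 82), (79, 82, 79), (84, 86, 83)]
78 [(148, 152, 149), (146, 151, 147), (145, 149, 146), (143, 148, 144), (145, 149, 146)]
80 [(156, 162, 158), (155, 160, 158), (155, 160, 156), (153, 156, 153), (156, 161, 157)]
82 [(159, 164, 161), (157, 126, 123), (159, 127, 123), (157, 125, 121), (158, 163, 159)]
84 [(158, 163, 160), (184, 63, 58), (181, 63, 58), (172, 63, 58), (159, 164, 160)]
86 [(156, 161, 158), (191, 63, 57), (187, 61, 56), (177, 60, 56), (158, 163, 159)]
88 [(155, 159, 156), (191, 63, 59), (188, 62, 57), (178, 60, 56), (157, 161, 157)]
90 [(153, 157, 154), (192, 65, 60), (188, 63, 58), (179, 61, 56), (154, 158, 154)]
92 [(151, 155, 152), (192, 64, 59), (188, 63, 58), (180, 61, 56), (151, 155, 152)]
94 [(151, 156, 153), (192, 64, 59), (189, 64, 59), (180, 62, 58), (151, 154, 152)]
96 [(152, 157, 153), (193, 66, 60), (189, 64, 59), (182, 63, 58), (151, 155, 153)]
98 [(151, 157, 153), (192, 66, 61), (189, 64, 59), (183, 63, 58), (150, 155, 152)]
100 [(150, 155, 151), (193, 67, 62), (190, 65, 60), (183, 63, 58), (152, 156, 153)]
102 [(147, 152, 148), (194, 67, 62), (190, 65, 60), (184, 64, 59), (153, 158, 154)]
104 [(144, 149, 144), (194, 67, 62), (191, 66, 62), (184, 63, 58), (144, 149, 147)]
106 [(145, 150, 145), (194, 68, 62), (191, 66, 61), (184, 64, 60), (159, 166, 167)]
108 [(147, 151, 147), (181, 88, 84), (178, 87, 83), (171, 87, 84), (162, 170, 170)]
110 [(147, 152, 148), (153, 146, 143), (154, 148, 145), (152, 149, 146), (154, 159, 156)]
```

```bash
python3 -c "
from plant import ctrl
print(ctrl.sign_off())"
```

```text
the job is handed in; nothing more can be done
None
```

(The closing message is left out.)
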